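Ease the ratchet clamp off by one notch

TASK

The panel in the ratchet clamp is squeezed one notch too hard. With a fingertip push the pawl's yellow tab outward so that the pawl lifts out of the teeth and stays tipped back, then push the red wheel by one of its brass pins one notch backward (clockwise seen from above), and tip the pawl back in so that it drops fully into the tooth gap. Work gently with the fingers only from outside: grip nothing, and leave the things lying around where they are.

Things in the scene. Friction and masses are not known exactly. Their poses are not given: they have to be found in the camera images.
- fixture: the ratchet panel clamp: plywood base board 280 x 485 x 18 mm fixed on the table with all its parts. Origin on the table under the wheel's axis; z up; its y axis points from the wheel's axis to the pawl; x to the right of that seen along y from above (the board spans x -140..140, y -270..215 mm). On the -y side lie a blue jaw (top 45 mm), the clamped wooden panel (top 40 mm) and a steel fence (top 52 mm); the jaw follows the wheel by itself, about 5 mm per notch
- wheel_hub (a point): centre of the top of the wheel's hub, on the wheel's upright axis, 65 mm above the table. The red wheel is a flat disc of radius 80 mm, face 45 mm above the table, with eight steel saw teeth 12 mm high (tops at 57 mm) on its rim between radius 62 and 80 mm, 45 degrees apart, and the four brass pins inside them. The hub is 36 mm thick
- pin0 (a point): centre of the top of one of the four upright brass pins on the wheel (14 mm thick, 50 mm from the wheel's axis, 90 degrees apart, rising 55 mm from the wheel's face, tops 100 mm above the table)
- pin1 (a point): centre of the top of one of the four upright brass pins on the wheel (14 mm thick, 50 mm from the wheel's axis, 90 degrees apart, rising 55 mm from the wheel's face, tops 100 mm above the table)
- pin2 (a point): centre of the top of one of the four upright brass pins on the wheel (14 mm thick, 50 mm from the wheel's axis, 90 degrees apart, rising 55 mm from the wheel's face, tops 100 mm above the table)
- pin3 (a point): centre of the top of one of the four upright brass pins on the wheel (14 mm thick, 50 mm from the wheel's axis, 90 degrees apart, rising 55 mm from the wheel's face, tops 100 mm above the table)
- wheel (a joint): wheel angle in rad, positive forward (tightening, anticlockwise from above), negative backward (clockwise). At 0 a tooth bears on the engaged pawl, which blocks it from turning backward; it starts a little forward of that, within the slack of the gap (about 0.35 rad). One notch is 0.785 rad, so in the next gap backward a tooth bears on the pawl at -0.785 and the slack reaches to about -0.43. The wheel is stiff (about 2.5 N at a pin) and stays where it is left
- pawl (a joint): pawl angle in rad about a level hinge along the fixture's x: 0 = down, nose fully in a tooth gap; it grows as the nose lifts; 1.66 = tipped back on its stop. By its weight it falls to whichever side it leans: inward below about 0.8, outward above. If it reads more than about 0.06 with the pawl let go inward, the nose sits on a tooth, not in a gap
- pawl_pivot (a point): middle of the pawl's hinge, 135 mm from the wheel's axis along the fixture's y, 63 mm above the table, between two grey cheeks (58 mm over both, tops at 75 mm). The pawl is an L: an arm 14 mm wide and 12 mm thick reaches 71 mm from the hinge level towards the wheel and ends in the nose (12 mm wide, reaching 16 mm below the hinge); the yellow tab stands at a right angle to it, straight up from the hinge when the pawl is down
- tab_tip (a point): middle of the top edge of the yellow thumb tab: 66 mm from the hinge, tab 36 mm wide (along the fixture's x) and 7 mm thick. With the pawl down it stands 129 mm above the table; pushed outward (fixture +y) it leans over and ends lying level, pointing away from the wheel, while the arm then stands upright
- nose_tip (a point): middle of the underside of the pawl's nose, 64 mm from the hinge along the arm and 16 mm below the arm's centre line; with the pawl tipped back the arm stands up from the hinge to 134 mm above the table, and pushing it towards the wheel tips the pawl in again
- glue: loose white glue bottle, 38 mm across, 115 mm tall, standing on the base board beside the pawl; origin under its centre
- offcut: loose dark wood offcut, 38 x 38 x 30 mm, on the base board on the pawl's other side; origin under its centre
- mallet: loose rubber-headed mallet, 240 mm long, lying along its x on the clamped panel (highest point about 66 mm over the table); origin under its middle
- screwdriver: loose screwdriver lying on the table
- tape: loose yellow tape measure on the table, 65 x 35 x 60 mm; origin under its centre
- gclamp: loose bar clamp lying on the table, about 250 mm long
- jar: loose amber jar, 70 mm across, 90 mm tall, standing on the table; origin under its centre

How it is judged:
By the outcome, as a careful person would: the job done as asked, in the order asked, and still so for the second after the job is handed in, with the robot touching nothing.
It also fails if it takes over 53 s, if anything falls off the work surface, if the arm or the gripper's body presses on something with over 40 N, if the wrist force passes 120 N, or if a joint passes its speed limit or range.

ROBOT

A 7-joint arm with a two-finger parallel gripper is mounted at the origin on the work surface. World frame = base frame: x ahead of the robot, y to its left, z up, the work surface at z = 0. Lengths are in m, angles in rad, forces in N, time in s.
With the tool pointing down it reaches from about 0.425 to 0.875 m from the base axis. Payload 4.7 kg.
Tool frame: the origin (TCP) lies at the very end of the fingers, on their centre line; the grasp point (between the pads) lies behind it (bot.grasp_offset is the z of the grasp point in the tool frame, in m); z points along the fingers, y is the direction in which the jaws open and shut (so a half turn about z gives the same grasp; the last joint's range is limited). The gripper opens to 85 mm and grips with 20 to 120 N. Pads are 22 mm wide; open, the fingers measure 114 mm over their backs; the gripper's body (76 mm by 85 mm) begins 54 mm behind the grasp point. The pads swing forward as they close: fully open they stand 13 mm farther back than shut.
Start: joints at [-1.145, 0.321, -0.07, 1.45, 0.023, 1.371, -0.057], TCP at [0.26, 0.596, 0.231] pointing down, gripper open.
Joint ranges: [-2.86, 2.86], [-0.3, 2.09], [-1.38, 1.24], [0.06, 2.45], [-1.56, 4.7], [0.09, 2.05], [-2.69, 2.69]. Speed limits (rad/s): [2.57, 2.57, 3.14, 3.14, 3.14, 3.14, 3.14].

INTERFACE

Orientations are given as a unit quaternion [w, x, y, z].
In Python, from workcell import bot gives the robot as it stands. The module is installed in compiled form; this text tells all that it offers.
- The arm moves only by the tool apply_moves, never from a script. Its argument "commands" is a list of rows, each a list of 3 entries, a list of its own where there are three numbers: the shift along the world's x, y, z in units of 60 mm (1.0 is 60 mm), then the turn, a rotation vector about the world's x, y, z in units of 8 degrees (1.0 is 8 degrees), then the closure, from 0 (fully open) to 1 (shut). In form: [[[dx, dy, dz], [ax, ay, az], fingers], ...]. A call has 1 to 20 rows; each row is the pose to reach, as a shift and turn from the pose commanded when the call began; what a row does not reach only later rows make up. A row lasts 1/8 s, in which the tool goes at most 62.5 mm and 10.7 degrees, less where a joint would pass 70% of its speed; a pose out of reach is approached as far as the arm can. A call with a gripper value outside its range is refused whole. The fingers move at their own pace and stop on an object; "newtons" is the grip in N (left out, the last holds). Time passes only in rows, so rows that repeat a pose let the fingers close. It gives the time, the measured TCP pose, the force and the opening at its end, in the units of the state.
- bot.read_state(): the state, without advancing time (a new reading comes with each control period).
- bot.grab_frame(name): name is "scene" or "top" or "wrist"; returns (picture, depth): 384x512x3 uint8, blue, green, red; 384x512 float32, m along the optical axis (not along the pixel's ray), 0 where there is no reading.
- bot.camera_params(name): a dict with "intrinsics" (3x3 intrinsics, pixels), "rvec" (rotation vector, rad) and "tvec" (3), from world to camera coordinates, as OpenCV has them; the wrist camera has in their place "tool_from_camera" (4x4, takes a point from camera to tool coordinates, whose origin is the TCP and whose axes are the flange's). Camera axes: x right, y down, z forward; pixel columns grow to the right and rows downward; lengths in m; the calibration is good to about 2 mm. A picture is of the moment at which its call begins: read the wrist's pose just before it. camera_params takes no time and is no camera call.
- bot.close_job(): hands the job in, once; it reports no verdict.
Trained networks look in the newest picture that a camera, given by its name, has taken for a name from the list of things; names that differ only in an ending like _2 or _b are one class to them, and where a whole thing is asked for, a point or a joint stands for the part that bears it (a point fixed in the world has none). Each returns a list of dicts, best first, with "confidence" (0 to 1); they miss things now and then, are a little off and sometimes report something else, mostly with a low value. They report only what shows in the picture. A call takes as long as a camera call.
- bot.spot_in(camera, target): "at" ([column, row] in pixels, amid what is visible of it).
- bot.tip_of(camera, target): "at" ([column, row] in pixels: a listed point, or the origin of a listed thing).
The state is a dict: "t": time; "joint_pos": joint angles; "joint_vel": joint speeds; "joint_efforts": joint torques, N m; "eef_pos": TCP position; "orientation": TCP orientation; "ft_force": force on the tool from outside, world axes, zero at the start; "moment": the same for the moment, N m; "grip_width": finger opening in m.
Only numpy, scipy, OpenCV 4.12 (cv2) and the standard library are available. Lean on these libraries where they do the work, as an engineer would, in place of code of your own. Each camera call takes 0.05 s, during which the arm holds its last target. There are 200 camera calls.

## Working session

There is one attempt and no reset: what is moved stays moved. The work goes in short steps, Python scripts to look and compute and a tool call to move; the robot and the scene stay as the last step left them, time stands still between calls to the robot, and variables do not carry over. Pictures are saved under pics/ and viewed, on a budget of 10 in all, crops included, one or two more only if the job needs it, and the job is handed in when it is done.

Besides the shell and the picture viewer there is one more tool, called after ">>>" by a JSON object that holds its "name" and its "arguments", one argument or row to a line. apply_moves: Moves the arm, as the interface text tells. Its arguments: {"type":"object","properties":{"commands":{"type":"array"},"newtons":{"type":"number"}},"required":["commands"]}

```bash
mkdir -p pics
cat > h.py <<'E'
import numpy as np, cv2
from workcell import bot
from scipy.spatial.transform import Rotation as R
def cam(n):
    p=bot.camera_params(n);K=np.array(p["intrinsics"])
    if "rvec" in p:
        T=np.eye(4);T[:3,:3]=cv2.Rodrigues(np.array(p["rvec"],float))[0];T[:3,3]=np.ravel(p["tvec"]);return K,np.linalg.inv(T)
    s=bot.read_state();q=s["orientation"];T=np.eye(4);T[:3,:3]=R.from_quat([q[1],q[2],q[3],q[0]]).as_matrix();T[:3,3]=s["eef_pos"]
    return K,T@np.array(p["tool_from_camera"])
def ray(n,uv,z,C=None):
    K,T=C or cam(n);d=T[:3,:3]@np.linalg.solve(K,[uv[0],uv[1],1]);o=T[:3,3];return o+d*(z-o[2])/d[2]
def proj(n,P,C=None):
    K,T=C or cam(n);p=np.linalg.inv(T)@np.append(P,1);p=K@p[:3];return p[:2]/p[2]
E
python3 - <<'E'
from h import *
for n in ("top","scene"):
    C=cam(n);im,d=bot.grab_frame(n);cv2.imwrite(f"pics/{n}0.png",im)
    print(n,C[1][:3,3])
    for t,z in [("wheel_hub",.065),("pin0",.1),("pawl_pivot",.063),("tab_tip",.129),("fixture",0),("nose_tip",.047),("glue",0),("offcut",.018)]:
        for r in bot.tip_of(n,t)[:5]: print(n,t,round(r["confidence"],2),np.round(r["at"]),np.round(ray(n,r["at"],z,C),3))
s=bot.read_state();print(s["t"],s["eef_pos"],s["orientation"],s["ft_force"],s["grip_width"],bot.grasp_offset)
E
```

```text
top [ 0.33189815 -0.04352684  1.25231647]
top wheel_hub 0.68 [224. 188.] [0.597 0.081 0.065]
top pin0 0.93 [211. 186.] [0.599 0.12  0.1  ]
top pin0 0.91 [221. 202.] [0.544 0.087 0.1  ]
top pin0 0.84 [240. 186.] [0.593 0.025 0.1  ]
top pin0 0.78 [222. 170.] [0.651 0.081 0.1  ]
top pawl_pivot 0.86 [184. 175.] [0.649 0.219 0.063]
top pawl_pivot 0.56 [201. 149.] [0.741 0.158 0.063]
top pawl_pivot 0.28 [271. 213.] [ 0.509 -0.075  0.063]
top tab_tip 0.69 [180. 168.] [0.653 0.216 0.129]
top tab_tip 0.35 [135. 233.] [0.449 0.358 0.129]
top fixture 0.72 [226. 195.] [0.585 0.078 0.   ]
top nose_tip 0.69 [204. 180.] [0.631 0.152 0.047]
top glue 0.73 [204. 179.] [0.649 0.159 0.   ]
top glue 0.47 [200. 148.] [0.765 0.173 0.   ]
top offcut 0.61 [175. 202.] [0.565 0.259 0.018]
scene [1.04060893 0.56117198 1.29290773]
scene wheel_hub 0.63 [266. 219.] [0.591 0.071 0.065]
scene pin0 0.97 [276. 207.] [0.556 0.076 0.1  ]
scene pin0 0.92 [276. 228.] [0.6   0.123 0.1  ]
scene pin0 0.74 [284. 256.] [0.641 0.2   0.1  ]
scene pin0 0.7 [250. 228.] [0.654 0.077 0.1  ]
scene pin0 0.61 [254. 209.] [0.606 0.039 0.1  ]
scene pawl_pivot 0.78 [284. 263.] [0.642 0.203 0.063]
scene pawl_pivot 0.59 [277. 229.] [0.586 0.114 0.063]
scene pawl_pivot 0.46 [262. 232.] [0.625 0.096 0.063]
scene pawl_pivot 0.28 [317. 266.] [0.581 0.271 0.063]
scene pawl_pivot 0.26 [274. 248.] [0.632 0.152 0.063]
scene tab_tip 0.68 [286. 259.] [0.652 0.217 0.129]
scene fixture 0.92 [266. 232.] [0.594 0.077 0.   ]
scene nose_tip 0.76 [271. 249.] [0.635 0.144 0.047]
scene glue 0.53 [240. 288.] [0.764 0.158 0.   ]
scene offcut 0.63 [319. 265.] [0.558 0.26  0.018]
0.9 [0.26020235 0.59567708 0.23135888] [2.98565277e-05 2.04440072e-01 9.78879080e-01 4.97520751e-05] [ 0.31712419  0.30244609 -0.34476729] 0.08531639487743257 -0.0187
```

View pics/top0.png

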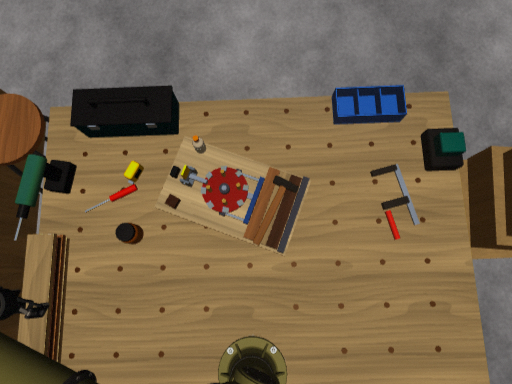

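View pics/scene0.png

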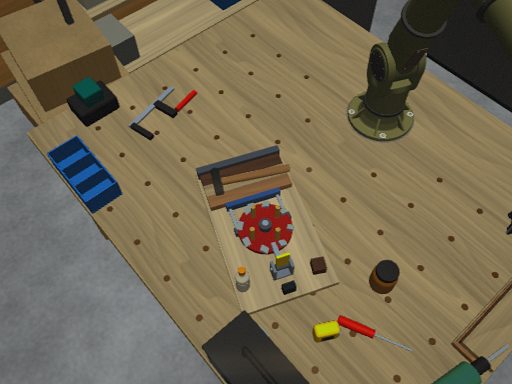

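Run:
```python
from workcell import bot
import numpy as np
p=bot.camera_params("wrist");print(np.round(p["tool_from_camera"],3),p["intrinsics"])
```

```text
[[ 0.    -0.961 -0.276  0.07 ]
 [ 1.     0.     0.    -0.001]
 [-0.    -0.276  0.961 -0.143]
 [ 0.     0.     0.     1.   ]] [[331.64238096   0.         254.64902077]
 [  0.         331.64238096 188.30924326]
 [  0.           0.           1.        ]]
```

>>> {"name": "apply_moves", "arguments": {
  "commands": [
    [[1.5,-1.85,0.5],[0,0,0],1],
    [[3,-3.7,1],[0,0,0],1],
    [[4.5,-5.5,1.5],[0,0,0],1],
    [[5.5,-7,1.9],[0,0,0],1],
    [[5.5,-7,1.9],[0,0,0],1],
    [[5.5,-7,1.9],[0,0,0],1],
    [[5.5,-7,1.9],[0,0,0],1],
    [[5.5,-7,1.9],[0,0,0],1],
    [[5.5,-7,1.9],[0,0,0],1],
    [[5.5,-7,1.9],[0,0,0],1],
    [[5.5,-7,1.9],[0,0,0],1],
    [[5.5,-7,1.9],[0,0,0],1],
    [[5.5,-7,1.9],[0,0,0],1],
    [[5.5,-7,1.9],[0,0,0],1],
    [[5.5,-7,1.9],[0,0,0],1]
  ]
}}

```text
t: 2.78
eef_pos: [0.59, 0.1759, 0.3454]
orientation: [0.0, 0.204, 0.979, 0.0]
ft_force: [0.1, -1.1, 0.6]
grip_width: 0.0001
```

```bash
cat > fit.py <<'E'
from h import *
from scipy.optimize import least_squares
def fit(tag,seed=(.597,.078,-.38),wr=True,wheel0=0.4):
    obs=[]
    for n in (("wrist","top","scene") if wr else ("top","scene")):
        C=cam(n);im,_=bot.grab_frame(n);cv2.imwrite(f"pics/{n}{tag}.png",im)
        w={"wrist":3}.get(n,1)
        for t,P in [("wheel_hub",(0,0,.065)),("pawl_pivot",(0,.135,.063)),("tab_tip",(0,.135,.129)),("nose_tip",(0,.071,.047))]:
            if tag!="1" and t in("tab_tip","nose_tip"): continue
            for r in bot.tip_of(n,t)[:3]:
                obs.append((n,C,t,np.array(P),np.array(r["at"]),r["confidence"]))
        for r in bot.tip_of(n,"pin0")[:7]: obs.append((n,C,"pin",None,np.array(r["at"]),r["confidence"]))
    def W(p,P): c,s=np.cos(p[2]),np.sin(p[2]); return np.array([p[0]+c*P[0]-s*P[1],p[1]+s*P[0]+c*P[1],P[2]])
    def err(p,o):
        n,C,t,P,uv,_=o
        if P is None:
            e=[proj(n,W(p,(.05*np.cos(p[3]+k*np.pi/2),.05*np.sin(p[3]+k*np.pi/2),.1)),C)-uv for k in range(4)]
            e=min(e,key=np.linalg.norm)
        else: e=proj(n,W(p,P),C)-uv
        f=C[0][0,0];D=np.linalg.norm(C[1][:3,3]-W(p,(0,0,.06)))
        return e/f*D*1000
    p=np.array([*seed,np.pi/2+wheel0])
    for it in range(4):
        use=[o for o in obs if np.linalg.norm(err(p,o))<(40,25,15,12)[it]]
        p=least_squares(lambda p:np.concatenate([err(p,o)*o[5] for o in use]),p,loss="soft_l1",f_scale=3).x
    for o in obs: print(o[0],o[2],round(o[5],2),np.round(o[4]),np.round(err(p,o),1))
    print("pose",np.round(p[:2],4),"yaw",round(p[2],4),"pin angle from y",round(p[3]-np.pi/2,3), "ydir",np.round([-np.sin(p[2]),np.cos(p[2])],3))
    for k in range(4): print("pin",k,np.round(W(p,(.05*np.cos(p[3]+k*np.pi/2),.05*np.sin(p[3]+k*np.pi/2),.1)),3))
    return p
E
python3 -c "
from fit import *
fit('1');s=bot.read_state();print(s['t'],s['ft_force'])"
```

```text
wrist wheel_hub 0.59 [190. 184.] [1. 2.]
wrist tab_tip 0.6 [301. 197.] [-2.1  0.7]
wrist nose_tip 0.76 [244. 179.] [0.4 2.6]
wrist nose_tip 0.61 [167. 156.] [106.6  34.2]
wrist pin 0.96 [164. 155.] [3.8 1.7]
wrist pin 0.74 [218. 176.] [5.6 1.8]
wrist pin 0.62 [147. 210.] [ 4.  -0.7]
wrist pin 0.62 [204. 228.] [-0.2  1. ]
wrist pin 0.3 [307. 104.] [-115.7  100.7]
top wheel_hub 0.56 [224. 189.] [ 2.  -5.4]
top pawl_pivot 0.78 [186. 178.] [  8.1 -10.8]
top tab_tip 0.72 [268. 212.] [-286.  -146.6]
top tab_tip 0.7 [184. 168.] [0.4 5.2]
top nose_tip 0.5 [204. 181.] [7.8 0.7]
top pin 0.81 [240. 186.] [-4.2 -5.9]
top pin 0.79 [223. 170.] [1.2 2. ]
top pin 0.61 [222. 200.] [3.4 0. ]
scene wheel_hub 0.78 [264. 225.] [ 3.6 -5.2]
scene wheel_hub 0.46 [318. 265.] [-152.8 -119.8]
scene pawl_pivot 0.88 [282. 265.] [-1.9  0.3]
scene pawl_pivot 0.71 [380. 282.] [-282.9  -47.3]
scene tab_tip 0.62 [281. 259.] [  5.3 -12.4]
scene nose_tip 0.69 [272. 248.] [ 4.7 -3.1]
scene nose_tip 0.45 [372. 338.] [-283.2 -259.4]
scene pin 0.78 [278. 207.] [ 1.  -0.2]
scene pin 0.75 [253. 207.] [ 1.3 -3.6]
scene pin 0.73 [276. 232.] [ 4.8 -6.7]
pose [0.5999 0.0788] yaw -0.3834 pin angle from y 0.386 ydir [0.374 0.927]
pin 0 [0.6   0.129 0.1  ]
pin 1 [0.55  0.079 0.1  ]
pin 2 [0.6   0.029 0.1  ]
pin 3 [0.65  0.079 0.1  ]
3.675 [-0.23723891 -0.300327    0.73300112]
```

View pics/wrist1.png

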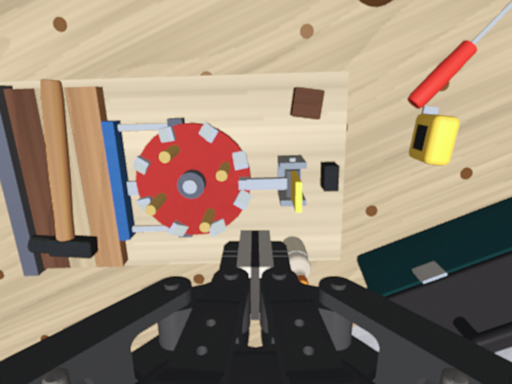

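>>> {"name": "apply_moves", "arguments": {
  "commands": [
    [[0.4,0.05,-0.5],[0,0,0],1],
    [[0.85,0.1,-1],[0,0,0],1],
    [[0.85,0.1,-2],[0,0,0],1],
    [[0.85,0.1,-3],[0,0,0],1],
    [[0.85,0.1,-3.7],[0,0,0],1],
    [[0.85,0.1,-4.08],[0,0,0],1],
    [[0.85,0.1,-4.08],[0,0,0],1],
    [[0.85,0.1,-4.08],[0,0,0],1]
  ]
}}

```text
t: 4.68
eef_pos: [0.6421, 0.1819, 0.102]
orientation: [0.001, 0.204, 0.979, 0.001]
ft_force: [0.2, 0.2, 0.2]
grip_width: 0.0002
```

```bash
python3 -c "
from h import *
im,d=bot.grab_frame('wrist');cv2.imwrite('pics/w2.png',im)"
```

```text
(no output)
```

View pics/w2.png

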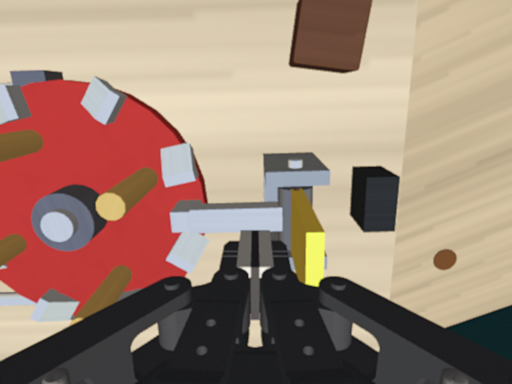

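>>> {"name": "apply_moves", "arguments": {
  "commands": [
    [[0.03,0.08,0],[0,0,0],1],
    [[0.06,0.16,0],[0,0,0],1],
    [[0.09,0.23,0],[0,0,0],1],
    [[0.12,0.3,0],[0,0,0],1],
    [[0.15,0.37,0],[0,0,0],1],
    [[0.18,0.44,-0.02],[0,0,0],1],
    [[0.2,0.51,-0.04],[0,0,0],1],
    [[0.23,0.58,-0.06],[0,0,0],1],
    [[0.26,0.65,-0.09],[0,0,0],1],
    [[0.29,0.72,-0.11],[0,0,0],1],
    [[0.31,0.78,-0.13],[0,0,0],1],
    [[0.34,0.84,-0.14],[0,0,0],1],
    [[0.34,0.84,-0.14],[0,0,0],1]
  ]
}}

```text
t: 6.35
eef_pos: [0.6616, 0.2328, 0.0921]
orientation: [0.0, 0.204, 0.979, 0.0]
ft_force: [-0.8, -0.2, -0.3]
grip_width: 0.0
```

```bash
python3 -c "
from h import *
im,d=bot.grab_frame('wrist');cv2.imwrite('pics/w3.png',im)"
```

```text
(no output)
```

View pics/w3.png

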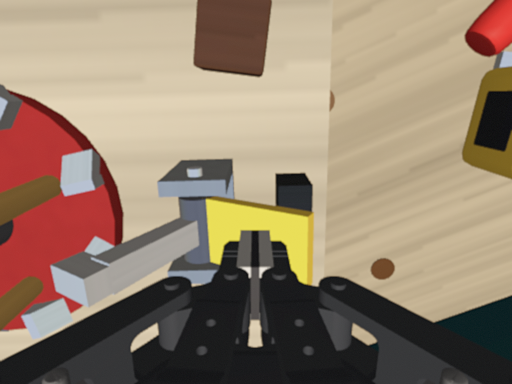

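>>> {"name": "apply_moves", "arguments": {
  "commands": [
    [[0.03,0.07,-0.03],[0,0,0],1],
    [[0.05,0.12,-0.05],[0,0,0],1],
    [[0.05,0.12,-0.05],[0,0,0],1],
    [[0.05,0.12,-0.05],[0,0,0],1]
  ]
}}

```text
t: 6.9
eef_pos: [0.6646, 0.2392, 0.0891]
orientation: [0.0, 0.204, 0.979, -0.0]
ft_force: [0.5, -0.0, 0.2]
grip_width: -0.0003
```

```bash
python3 -c "
from h import *
im,d=bot.grab_frame('wrist');cv2.imwrite('pics/w4.png',im)"
```

```text
(no output)
```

View pics/w4.png

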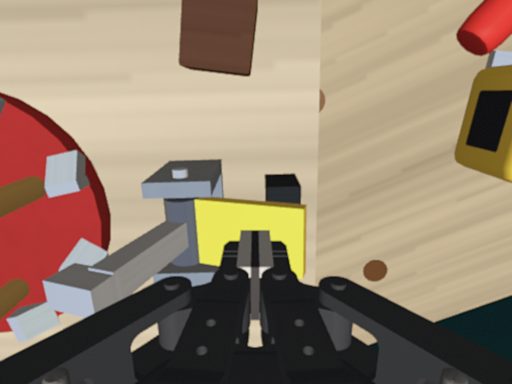

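```bash
python3 -c "
from h import *
C=cam('wrist');o=np.array([.5999,.0788]);fy=np.array([.374,.927]);fx=np.array([.927,-.374])
def W(x,y,z): return np.array([*(o+fx*x+fy*y),z])
for a in (.7,.8,.9,1.,1.1,1.2,1.4):
  f=lambda x,u,v: np.round(proj('wrist',W(x,.135-u*np.cos(a)+v*np.sin(a),.063+u*np.sin(a)+v*np.cos(a)),C))
  print(a,'tabcorner',f(-.018,-.0035,.066),f(-.018,.0035,.066),'armend top',f(-.007,.071,.006),f(.007,.071,.006),'bot',f(-.006,.07,-.016))
print(proj('wrist',W(0,.166,.063),C))
"
```

```text
0.7 tabcorner [273. 231.] [260. 236.] armend top [ 34. 265.] [ 41. 295.] bot [ 30. 248.]
0.8 tabcorner [284. 226.] [273. 231.] armend top [ 40. 271.] [ 47. 302.] bot [ 29. 255.]
0.9 tabcorner [293. 221.] [283. 226.] armend top [ 48. 276.] [ 55. 309.] bot [ 29. 261.]
1.0 tabcorner [299. 216.] [292. 221.] armend top [ 59. 281.] [ 66. 314.] bot [ 33. 267.]
1.1 tabcorner [304. 211.] [299. 216.] armend top [ 72. 285.] [ 79. 319.] bot [ 38. 273.]
1.2 tabcorner [307. 207.] [304. 212.] armend top [ 88. 289.] [ 94. 323.] bot [ 46. 279.]
1.4 tabcorner [309. 198.] [309. 203.] armend top [125. 292.] [131. 327.] bot [ 70. 288.]
[243.12313033 226.80857248]
```

>>> {"name": "apply_moves", "arguments": {
  "commands": [
    [[0,0,0.3],[0,0,0],1],
    [[0,0,1],[0,0,0],1],
    [[0,0,2],[0,0,0],1],
    [[-0.5,-0.8,3],[0,0,0],1],
    [[-1,-1.6,3.5],[0,0,0],1],
    [[-1,-1.6,3.5],[0,0,0],1],
    [[-1,-1.6,3.5],[0,0,0],1],
    [[-1,-1.6,3.5],[0,0,0],1]
  ]
}}

```text
t: 7.95
eef_pos: [0.6043, 0.1453, 0.2978]
orientation: [-0.001, 0.203, 0.979, 0.0]
ft_force: [0.0, 1.1, -0.0]
grip_width: -0.0004
```

```bash
python3 -c "
from fit import *
fit('2');s=bot.read_state();print(s['t'],s['eef_pos'],s['ft_force'])"
```

```text
wrist wheel_hub 0.57 [199. 177.] [ 2.1 -3.5]
wrist wheel_hub 0.32 [372. 170.] [-204.3    4.7]
wrist pawl_pivot 0.71 [200. 175.] [138.8  -5.4]
wrist pawl_pivot 0.65 [317. 170.] [-0.6  0.5]
wrist pin 0.81 [152. 202.] [ 3.1 -1.6]
wrist pin 0.71 [218. 223.] [-1.7 -2.2]
wrist pin 0.7 [236. 161.] [2.3 0.1]
wrist pin 0.6 [174. 139.] [-1.9 -0.1]
top wheel_hub 0.88 [223. 188.] [5.4 0.8]
top pawl_pivot 0.72 [187. 175.] [3.7 1. ]
top pin 0.94 [208. 182.] [-0.7 19.1]
top pin 0.65 [240. 187.] [-5.5 -5.9]
top pin 0.59 [224. 204.] [-1.8 -9.1]
top pin 0.58 [222. 172.] [ 1.  -3.3]
scene wheel_hub 0.85 [265. 225.] [ 2.2 -7.8]
scene wheel_hub 0.24 [249. 176.] [ 48.1 132.1]
scene pawl_pivot 0.7 [283. 265.] [-0.2 -2.9]
scene pin 0.97 [254. 204.] [-2.3  3.3]
scene pin 0.85 [276. 204.] [6.3 5. ]
scene pin 0.67 [280. 230.] [-3.4 -5.4]
scene pin 0.55 [253. 228.] [ 0.  -1.2]
pose [0.5967 0.0792] yaw -0.3846 pin angle from y 0.425 ydir [0.375 0.927]
pin 0 [0.595 0.129 0.1  ]
pin 1 [0.547 0.077 0.1  ]
pin 2 [0.599 0.029 0.1  ]
pin 3 [0.647 0.081 0.1  ]
8.55 [0.6046388  0.14325647 0.29913067] [-0.7230664   0.66755469 -1.08802408]
```

View pics/wrist2.png

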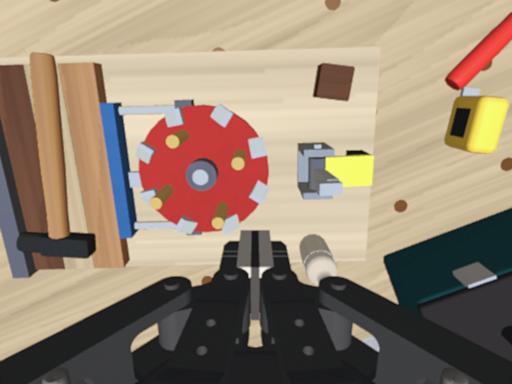

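>>> {"name": "apply_moves", "arguments": {
  "commands": [
    [[-0.4,-0.02,-0.4],[0,0,0],1],
    [[-0.59,-0.03,-1.2],[0,0,0],1],
    [[-0.59,-0.03,-2.2],[0,0,0],1],
    [[-0.59,-0.03,-3],[0,0,0],1],
    [[-0.59,-0.03,-3.5],[0,0,0],1],
    [[-0.59,-0.03,-3.72],[0,0,0],1],
    [[-0.59,-0.03,-3.72],[0,0,0],1],
    [[-0.59,-0.03,-3.72],[0,0,0],1]
  ]
}}

```text
t: 9.55
eef_pos: [0.5705, 0.1418, 0.0777]
orientation: [0.001, 0.204, 0.979, 0.001]
ft_force: [0.1, 0.1, 0.6]
grip_width: -0.0004
```

>>> {"name": "apply_moves", "arguments": {
  "commands": [
    [[0.06,-0.024,0],[0,0,0],1],
    [[0.12,-0.05,0],[0,0,0],1],
    [[0.18,-0.07,0],[0,0,0],1],
    [[0.24,-0.1,0],[0,0,0],1],
    [[0.3,-0.12,0],[0,0,0],1],
    [[0.36,-0.145,0],[0,0,0],1],
    [[0.42,-0.17,0],[0,0,0],1],
    [[0.48,-0.19,0],[0,0,0],1],
    [[0.54,-0.22,0],[0,0,0],1],
    [[0.6,-0.24,0],[0,0,0],1],
    [[0.65,-0.26,0],[0,0,0],1],
    [[0.7,-0.28,0],[0,0,0],1],
    [[0.74,-0.3,0],[0,0,0],1],
    [[0.76,-0.31,0],[0,0,0],1],
    [[0.76,-0.31,0],[0,0,0],1]
  ]
}}

```text
t: 11.42
eef_pos: [0.615, 0.122, 0.0759]
orientation: [0.0, 0.205, 0.979, -0.0]
ft_force: [-1.7, 0.1, 0.1]
grip_width: 0.0003
```

```bash
python3 -c "
from fit import *
fit('3',wheel0=-.38);s=bot.read_state();print(s['t'],s['eef_pos'],s['ft_force'])"
```

```text
wrist wheel_hub 0.63 [162. 241.] [1.1 2.4]
wrist pawl_pivot 0.81 [431. 234.] [-0.3 -1.9]
wrist pin 0.94 [171. 166.] [-0.1  2.2]
wrist pin 0.64 [258. 313.] [0.3 2. ]
wrist pin 0.58 [ 11. 247.] [3.  1.6]
top wheel_hub 0.83 [224. 191.] [  3.8 -11.5]
top pin 0.87 [216. 197.] [-6.2 -1.4]
top pin 0.76 [230. 173.] [12.7  1.4]
top pin 0.7 [212. 174.] [0.8 6.2]
top pin 0.68 [234. 198.] [  3.1 -12.3]
scene wheel_hub 0.93 [264. 224.] [ 1.8 -3.3]
scene wheel_hub 0.56 [266. 234.] [ -3.4 -30.8]
scene pawl_pivot 0.63 [285. 266.] [-7.3 -4.2]
scene pawl_pivot 0.28 [280. 252.] [ 9.1 35.3]
scene pin 0.89 [263. 230.] [3.9 7.5]
scene pin 0.87 [282. 218.] [ 1.  -2.7]
scene pin 0.7 [244. 218.] [ 6.5 -4.6]
scene pin 0.65 [272. 202.] [-19.9  -2.9]
pose [0.6002 0.0777] yaw -0.3557 pin angle from y -0.368 ydir [0.348 0.937]
pin 0 [0.633 0.115 0.1  ]
pin 1 [0.563 0.111 0.1  ]
pin 2 [0.567 0.04  0.1  ]
pin 3 [0.638 0.045 0.1  ]
12.025 [0.61504975 0.12289424 0.07609366] [ 0.24863304 -0.61536489  1.28883327]
```

View pics/wrist3.png

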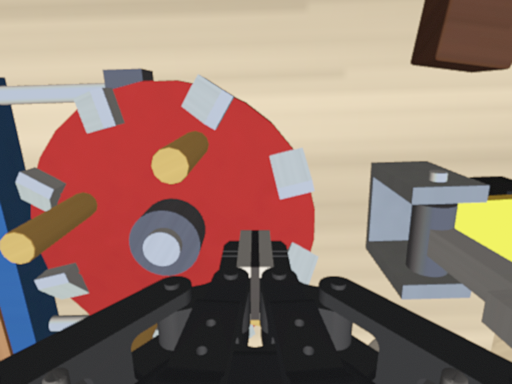

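```bash
python3 -c "
from h import *
o=np.array([.598,.0785])
for yaw in (-.39,-.375):
  c,s=np.cos(yaw),np.sin(yaw)
  for uv in [(272,155),(306,150),(280,197),(312,193),(293,240),(317,262)]:
    d=ray('wrist',uv,.057)[:2]-o; print(uv,np.round([c*d[0]+s*d[1],-s*d[0]+c*d[1]],4))
  for uv in [(162,248),]:
    d=ray('wrist',uv,.065)[:2]-o; print('hub',np.round([c*d[0]+s*d[1],-s*d[0]+c*d[1]],4))
"
```

```text
(272, 155) [-0.0419  0.0564]
(306, 150) [-0.044   0.0731]
(280, 197) [-0.0201  0.0603]
(312, 193) [-0.0218  0.0766]
(293, 240) [0.0041 0.0672]
(317, 262) [0.0173 0.0803]
hub [ 0.0033 -0.0003]
(272, 155) [-0.041  0.057]
(306, 150) [-0.0429  0.0737]
(280, 197) [-0.0192  0.0606]
(312, 193) [-0.0207  0.0769]
(293, 240) [0.0051 0.0671]
(317, 262) [0.0185 0.0801]
hub [ 0.0033 -0.0004]
```

```bash
python3 -c "
from h import *
p=bot.camera_params('wrist');K=np.array(p['intrinsics']);q=[.204,.979,0,0]
T=np.eye(4);T[:3,:3]=R.from_quat(q).as_matrix();T[:3,3]=[.6418,.1818,.101];C=(K,T@np.array(p['tool_from_camera']))
o=np.array([.598,.0785]);yaw=-.38;c,s=np.cos(yaw),np.sin(yaw)
for n,uv,z in [('up',(164,186),.057),('up',(195,181),.057),('lo',(182,231),.057),('lo',(207,240),.057),('armL',(172,204),.069),('arm',(172,228),.069),('hub',(57,227),.065),('pin',(110,207),.1)]:
    d=ray('wrist',uv,z,C)[:2]-o; print(n,uv,np.round([c*d[0]+s*d[1],-s*d[0]+c*d[1]],4))
im=cv2.imread('pics/w2.png')[140:280,130:300];b=cv2.imread('pics/wrist3.png')[130:280,240:410]
cv2.imwrite('pics/cmp.png',np.hstack([cv2.resize(im,(400,330),interpolation=2),cv2.resize(b,(400,330),interpolation=2)]))
"
```

```text
up (164, 186) [-0.0174  0.0591]
up (195, 181) [-0.0198  0.0775]
lo (182, 231) [0.0113 0.0671]
lo (207, 240) [0.0177 0.0819]
armL (172, 204) [-0.0101  0.066 ]
arm (172, 228) [0.0042 0.0646]
hub (57, 227) [ 0.0032 -0.0032]
pin (110, 207) [-0.0198  0.0459]
```

View pics/cmp.png

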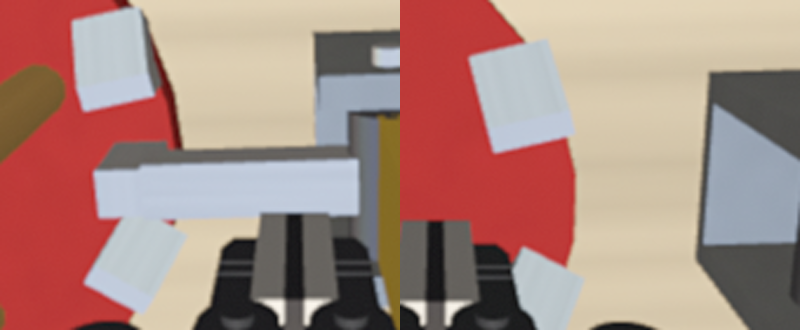

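>>> {"name": "apply_moves", "arguments": {
  "commands": [
    [[-0.12,0.05,0],[0,0,0],1],
    [[-0.15,0.06,0.3],[0,0,0],1],
    [[-0.15,0.06,1.3],[0,0,0],1],
    [[-0.15,0.06,2.3],[0,0,0],1],
    [[0.1,0.5,2.9],[0,0,0],1],
    [[0.4,1.3,2.9],[0,0,0],1],
    [[0.77,2.03,2.9],[0,0,0],1],
    [[0.77,2.03,2.9],[0,0,0],1],
    [[0.77,2.03,2],[0,0,0],1],
    [[0.77,2.03,1.2],[0,0,0],1],
    [[0.77,2.03,0.7],[0,0,0],1],
    [[0.77,2.03,0.6],[0,0,0],1],
    [[0.77,2.03,0.6],[0,0,0],1]
  ]
}}

```text
t: 13.65
eef_pos: [0.6616, 0.2443, 0.1136]
orientation: [0.001, 0.205, 0.979, 0.0]
ft_force: [0.1, 0.2, 0.3]
grip_width: -0.0003
```

```bash
python3 -c "
from h import *
im,d=bot.grab_frame('wrist');cv2.imwrite('pics/w5.png',im)"
```

```text
(no output)
```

View pics/w5.png

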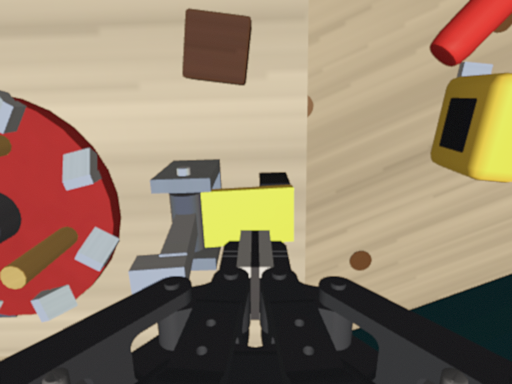

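>>> {"name": "apply_moves", "arguments": {
  "commands": [
    [[-0.04,-0.1,0],[0,0,0],1],
    [[-0.08,-0.2,0],[0,0,0],1],
    [[-0.11,-0.28,0],[0,0,0],1],
    [[-0.14,-0.36,0],[0,0,0],1],
    [[-0.17,-0.44,0],[0,0,0],1],
    [[-0.21,-0.52,0],[0,0,0],1],
    [[-0.24,-0.6,-0.02],[0,0,0],1],
    [[-0.27,-0.68,-0.04],[0,0,0],1],
    [[-0.3,-0.76,-0.07],[0,0,0],1],
    [[-0.34,-0.84,-0.1],[0,0,0],1],
    [[-0.37,-0.92,-0.13],[0,0,0],1],
    [[-0.4,-1,-0.16],[0,0,0],1],
    [[-0.43,-1.08,-0.18],[0,0,0],1],
    [[-0.46,-1.15,-0.2],[0,0,0],1],
    [[-0.46,-1.15,-0.2],[0,0,0],1],
    [[-0.46,-1.15,-0.2],[0,0,0],1]
  ]
}}

```text
t: 15.7
eef_pos: [0.6334, 0.1758, 0.1]
orientation: [0.0, 0.204, 0.979, 0.0]
ft_force: [-1.0, -0.3, -0.6]
grip_width: 0.0001
```

```bash
python3 -c "
from h import *
im,d=bot.grab_frame('wrist');cv2.imwrite('pics/w6.png',im)"
```

```text
(no output)
```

View pics/w6.png

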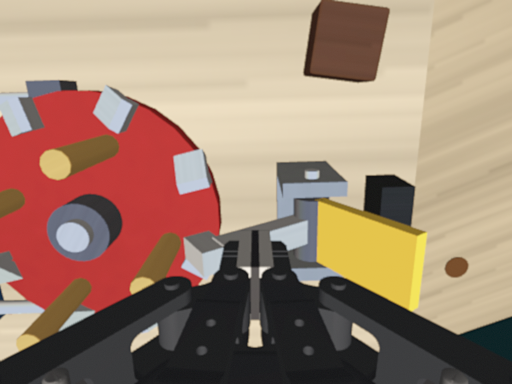

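>>> {"name": "apply_moves", "arguments": {
  "commands": [
    [[-0.03,-0.07,-0.05],[0,0,0],1],
    [[-0.03,-0.07,-0.05],[0,0,0],1],
    [[-0.03,-0.07,-0.05],[0,0,0],1],
    [[-0.03,-0.07,0.5],[0,0,0],1],
    [[-0.1,-0.2,1.3],[0,0,0],1],
    [[-0.2,-0.4,2.3],[0,0,0],1],
    [[-0.4,-0.5,3.2],[0,0,0],1],
    [[-0.4,-0.5,3.2],[0,0,0],1],
    [[-0.4,-0.5,3.2],[0,0,0],1],
    [[-0.4,-0.5,3.2],[0,0,0],1]
  ]
}}

```text
t: 17.0
eef_pos: [0.6087, 0.1459, 0.2899]
orientation: [-0.001, 0.204, 0.979, -0.001]
ft_force: [0.5, -0.5, -0.6]
grip_width: -0.0001
```

```bash
python3 -c "
from fit import *
im,_=bot.grab_frame('wrist');cv2.imwrite('pics/w7.png',im[60:300,100:420].repeat(2,0).repeat(2,1))
C=cam('wrist');o=np.array([.598,.0785]);fy=np.array([.371,.929]);fx=np.array([.929,-.371])
def W(x,y,z): return np.array([*(o+fx*x+fy*y),z])
for a in (0,.06,.12,.2,.3):
  f=lambda x,u,v: np.round(2*(proj('wrist',W(x-.003,.135-u*np.cos(a)+v*np.sin(a),.063+u*np.sin(a)+v*np.cos(a)),C)-[100,60]))
  print(a,'tab',f(-.018,.0035,.066),f(-.018,-.0035,.066),'armend top',f(-.007,.071,.006),f(.007,.071,.006))
s=bot.read_state();print(s['t'],s['eef_pos'],s['ft_force'])"
```

```text
0 tab [450. 206.] [465. 206.] armend top [307. 208.] [308. 232.]
0.06 tab [459. 206.] [474. 205.] armend top [308. 209.] [309. 234.]
0.12 tab [467. 206.] [482. 205.] armend top [309. 211.] [310. 235.]
0.2 tab [478. 205.] [492. 204.] armend top [312. 213.] [312. 238.]
0.3 tab [492. 204.] [505. 203.] armend top [316. 215.] [317. 241.]
17.05 [0.60873629 0.14585651 0.28993403] [-0.22524356  0.29286995 -0.9270436 ]
```

View pics/w7.png

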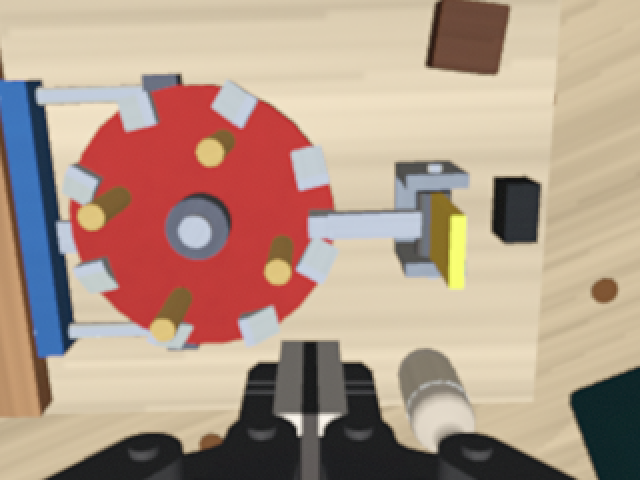

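```bash
python3 -c "
from h import *
K,T=cam('wrist');im,d=bot.grab_frame('wrist');cv2.imwrite('pics/w8.png',im)
for u in (258,264,275,290,300):
  for v in (170,174):
    z=d[v,u];p=T@np.append(np.linalg.solve(K,[u,v,1])*z,1);print(u,v,np.round(p[:3],4))
y=cv2.inRange(im,(0,150,150),(120,255,255));y[:,400:]=0;print(np.round(np.array(cv2.boundingRect(y))))
print(bot.read_state()['t'])"
```

```text
258 170 [0.6207 0.1436 0.0703]
258 174 [0.6252 0.1416 0.0692]
264 170 [0.6234 0.1497 0.0704]
264 174 [0.6278 0.1479 0.0696]
275 170 [0.6288 0.1609 0.0684]
275 174 [0.6326 0.1592 0.07  ]
290 170 [0.6352 0.1764 0.0694]
290 174 [0.6396 0.1747 0.0691]
300 170 [0.6395 0.1866 0.0702]
300 174 [0.6442 0.185  0.0689]
[ 23  43 309 240]
17.1
```

The arm of the pawl is level at 69–70 mm along its whole length, which is its height when down, so the nose is fully in the gap. The fingers are clear of everything.

```bash
python3 -c "
from workcell import bot
print(bot.close_job())"
```

```text
the job is handed in; nothing more can be done
None
```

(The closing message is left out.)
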